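Prop the steel tin open on its folding stay

ROBOT

A 7-joint arm with a two-finger parallel gripper is mounted at the origin on a cart in front of the work surface, level with it; the furniture and walls round the work are solid. World frame = base frame: x ahead of the robot, y to its left, z up, the work surface at z = 0. Lengths are in m, angles in rad, forces in N, time in s.
With the tool pointing down it reaches from about 0.425 to 0.925 m from the base axis. Payload 6.8 kg.
Tool frame: the origin (TCP) lies between the finger pads; the fingertips stand 22 mm ahead of it and the grasp point (between the pads) lies 3 mm ahead of it; z points along the fingers, y is the direction in which the jaws open and shut (so a half turn about z gives the same grasp; the last joint's range is limited). The gripper opens to 85 mm and grips with 20 to 120 N. Pads are 22 mm wide; open, the fingers measure 114 mm over their backs; the gripper's body (76 mm by 85 mm) begins 54 mm behind the grasp point. The pads swing forward as they close: fully open they stand 13 mm farther back than shut.
Start: joints at [-1.319, 0.477, 0.022, 1.555, -0.011, 1.109, -0.083], TCP at [0.238, 0.632, 0.253] pointing down, gripper open.
Joint ranges: [-2.96, 2.96], [-0.34, 2.1], [-1.41, 1.46], [0.24, 2.44], [-1.37, 4.51], [0.17, 1.92], [-2.96, 2.96]. Speed limits (rad/s): [2.39, 2.39, 3.14, 3.14, 3.14, 3.14, 3.14].

INTERFACE

Orientations are given as a unit quaternion [w, x, y, z].
In Python, from station import bot gives the robot as it stands. The module is installed in compiled form; this text tells all that it offers.
- The arm moves only by the tool drive_tool, never from a script. Its argument "series" is one flat list of numbers, 7 for each row, row after row: the opening, from -1 (shut) to 1 (fully open), then the shift along the tool's x, y, z in mm, then the turn, a rotation vector about the tool's x, y, z in rad. In form: [jaw, x, y, z, wx, wy, wz, jaw, x, y, z, wx, wy, wz, ...]. A call has 1 to 12 rows; each row shifts and turns the commanded pose from where the row before left it, along the tool's axes as they then stand; what a row does not reach is not made up. A row lasts 1/8 s, in which the tool goes at most 62.5 mm and 10.7 degrees, less where a joint would pass 70% of its speed; a pose out of reach is approached as far as the arm can. A call with a gripper value outside its range is refused whole. The fingers move at their own pace and stop on an object; "force" is the grip in N (left out, the last holds). Time passes only in rows, so rows that do not move let the fingers close. It gives the time, the measured TCP pose, the force and the opening at its end, in the units of the state.
- bot.get_obs(): the state, without advancing time (a new reading comes with each control period).
- bot.read_camera(name): name is "side" or "top"; returns a dict with "pixels" (420x560x3 uint8, blue, green, red), "camera_matrix" (3x3 intrinsics, pixels), "rvec" (rotation vector, rad) and "tvec" (3), from world to camera coordinates, as OpenCV has them. Camera axes: x right, y down, z forward; pixel columns grow to the right and rows downward; lengths in m; the calibration is good to about 2 mm. A picture is of the moment at which its call begins. There is no depth.
- bot.hand_in(): hands the job in, once; it reports no verdict.
The state is a dict: "t": time; "q": joint angles; "joint_vel": joint speeds; "joint_torque": joint torques, N m; "eef_pos": TCP position; "tool_rot": TCP orientation; "contact_force": force on the tool from outside, world axes, zero at the start; "torque": the same for the moment, N m; "gripper_width": opening from 0.0 (shut) to 1.0 (fully open).
Only numpy, scipy, OpenCV 4.12 (cv2) and the standard library are available. Lean on these libraries where they do the work, as an engineer would, in place of code of your own. Each camera call takes 0.05 s, during which the arm holds its last target. There are 200 camera calls.

TASK

Open the steel tin that has the folding stay on its side: raise its lid by the black grip until it stands nearly upright, then push the stay's finger bar down past its straight position until the stay locks at its stop. Let go and leave the lid standing open on the locked stay.

Things in the scene. Friction and masses are not known exactly. Their poses are not given: they have to be found in the camera images.
- stay_tin: Dark grey steel tin, 136x205x62 mm (x, y, z), fixed to the table, with a black grip in front of its hinged lid and a folding steel stay on its right (-y) side; a plain tin farther back has neither. Origin: centre of the underside; x axis from the front (robot side) to the back, y left, z up. The lid hinge is a line along y at x = +64, z = 56 mm.
- grip_mid (a point): Centre of the lid's grip: black cylinder, 22 mm diameter, 36 mm long, lying along the tin's y on a thin stem, 40 mm in front of the lid. Shut: x -104, y 0, z 57 mm in the tin's frame; it moves on an arc of 168 mm radius about the hinge. Best pinched by its two flat ends from above, so that it can turn between the fingers.
- stay_tin_lid (a joint): Lid angle, rad: 0 shut, grows as the lid rises; the straight stay stops it at 1.48 (85 deg). The hinge has a little friction: let go below about 1.1 the lid falls shut, above about 1.2 it just stands, but only the locked stay secures it (lid then at about 1.475).
- stay_knee (a joint): Knee of the stay, rad: 0 folded with the lid shut, about 2.34 with the lid at 1.36, 3.03 when the stay is straight, 3.23 at the stop just past straight, where it is locked. It moves together with the lid.
- finger_bar (a point): Middle of the finger bar: steel rod with a free-turning sleeve, 12 mm thick, standing out sideways from the stay's lower arm (tin's y -112 to -150 mm, this point -132). It swings 50 mm from a pivot at x -46, z 40 mm of the tin: at x -17, z 81 with the lid at 1.36 rad; at x -5, z 69 when locked. Pushed down and back (+x) with a few N it straightens the stay and passes centre to its stop.

How it is judged:
At the end, for the whole second after the job is handed in: The lid stands open at 1.40 rad (80 deg) or more, at rest, and the stay's knee is past straight at its stop (3.09 rad or more), with nothing holding it (value of joint stay_tin_lid above 1.4 rad and value of joint stay_knee above 3.09 rad and velocity of joint stay_tin_lid between -0.1 and 0.1 rad/s); the robot touches nothing.
It also fails if it takes over 45 s, if anything falls off the work surface, if the arm or the gripper's body presses on something with over 40 N, if the wrist force passes 120 N, or if a joint passes its speed limit or range.

## Working session

There is one attempt and no reset: what is moved stays moved. The work goes in short steps, Python scripts to look and compute and a tool call to move; the robot and the scene stay as the last step left them, time stands still between calls to the robot, and variables do not carry over. Pictures are saved under pics/ and viewed, about 8 in all and at most 12, crops included, and the job is handed in when it is done.

Besides the shell and the picture viewer there is one more tool, called after ">>>" by a JSON object that holds its "fn" and its "kwargs", one argument or row to a line. drive_tool: Moves the arm, as the interface text tells. Its arguments: {"type":"object","properties":{"series":{"type":"array"},"force":{"type":"number"}},"required":["series"]}

```bash
mkdir -p pics; cat > h.py <<'E'
import numpy as np, cv2
from scipy.spatial.transform import Rotation as R
from station import bot
def snap(n,f):
    c=bot.read_camera(n); cv2.imwrite('pics/'+f,c['pixels']); np.savez('pics/'+f+'.npz',**{k:np.array(v) for k,v in c.items()}); return c
def ray(c,uv):
    M=cv2.Rodrigues(np.array(c['rvec'],float))[0]; t=np.array(c['tvec'],float).ravel()
    d=M.T@np.linalg.inv(c['camera_matrix'])@[uv[0],uv[1],1]; return -M.T@t,d
def onz(c,uv,z):
    o,d=ray(c,uv); return o+d*(z-o[2])/d[2]
def proj(c,P):
    return cv2.projectPoints(np.array(P,float).reshape(-1,3),np.array(c['rvec'],float),np.array(c['tvec'],float),np.array(c['camera_matrix'],float),None)[0].reshape(-1,2)
E
python3 - <<'E'
from h import *
a=snap('top','t0.png');b=snap('side','s0.png')
for c in(a,b): print(ray(c,(280,210)))
s=bot.get_obs(); print(s['t'],s['eef_pos'],s['tool_rot'],s['contact_force'],s['gripper_width'])
print(R.from_quat(np.roll(s['tool_rot'],-1)).as_matrix().round(3))
E
```

```text
(array([ 0.39027537, -0.10050121,  0.92442733]), array([ 0.15766084,  0.00811702, -0.98750419]))
(array([0.28853441, 0.61884821, 0.51908168]), array([ 0.30086007, -0.81843961, -0.48962984]))
0.1 [0.23748296 0.63131142 0.25241799] [-9.54398188e-05  1.78902136e-01  9.83866533e-01 -8.13578737e-04] [0.54275085 0.54059184 0.14292933] 1.0004978541534042
[[-0.936  0.352 -0.   ]
 [ 0.352  0.936 -0.002]
 [-0.    -0.002 -1.   ]]
```

View pics/t0.png

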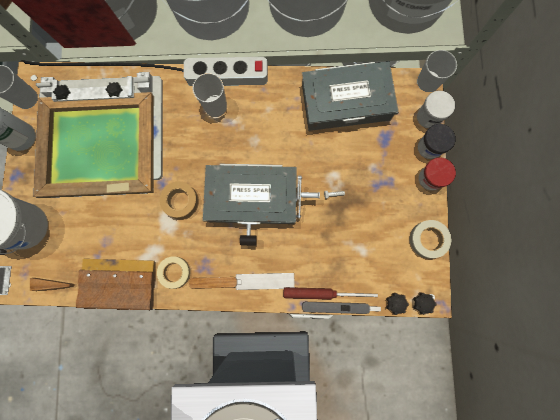

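View pics/s0.png

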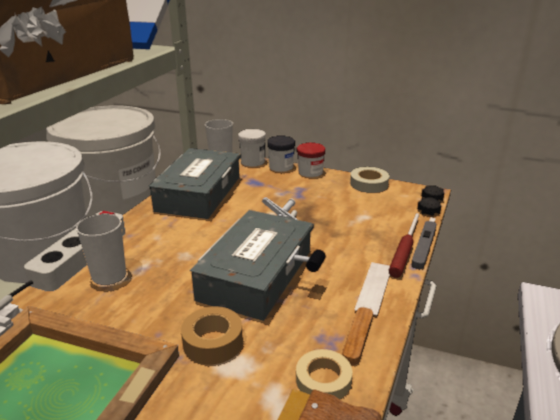

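The top view shows the stay tin around (250,193), with its grip at about (248,240) and the stay at (320,195). The side view shows the grip at (316,261). I'll enlarge both for better pixel positions.

```bash
python3 - <<'E'
import cv2,numpy as np
a=cv2.imread('pics/t0.png')[150:260,190:360]; b=cv2.imread('pics/s0.png')[190:320,185:345]
a=cv2.resize(a,None,fx=4,fy=4,interpolation=3)
cv2.imwrite('pics/tc.png',a); 
E
```

```text
(no output)
```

View pics/tc.png

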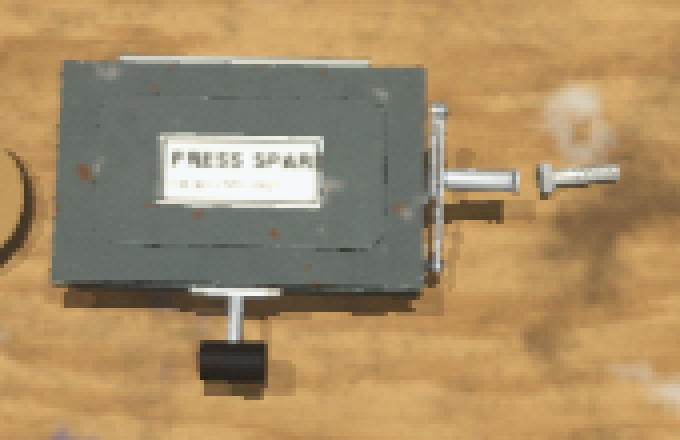

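The enlarged crop shows the lid corners at (63,60), (427,68), (422,292) and (52,283), the grip centre at (234,361), and the finger bar running from (445,181) to (520,181). A loose bolt lies to its right.

```bash
cat >> h.py <<'E'
def full(u,v): return ((u+.5)/4-.5+190,(v+.5)/4-.5+150)
E
python3 - <<'E'
from h import *
c=dict(np.load('pics/t0.png.npz'));s=dict(np.load('pics/s0.png.npz'))
P=np.array([onz(c,full(*p),.062) for p in [(63,60),(427,68),(422,292),(52,283)]])
print(P.round(4)); 
print('edges',np.linalg.norm(P[0]-P[1]),np.linalg.norm(P[0]-P[3]),np.linalg.norm(P[1]-P[2]))
ctr=P.mean(0); e=(P[0]+P[3]-P[1]-P[2]); print('yaw via y', np.arctan2(-e[0],e[1])); f=P[0]+P[1]-P[2]-P[3]; print('yaw via x',np.arctan2(f[1],f[0]))
g=onz(c,full(234,361),.057); print('ctr',ctr,'grip',g, 'bar ends',onz(c,full(445,181),.05),onz(c,full(520,181),.05))
print('grip in side',onz(s,(316,261),.057))
v=ctr-g; print('yaw grip',np.arctan2(v[1],v[0]),np.linalg.norm(v[:2]))
print('proj grip',proj(s,g))
E
```

```text
[[ 0.6352  0.0704  0.062 ]
 [ 0.6244 -0.1323  0.062 ]
 [ 0.4993 -0.1255  0.062 ]
 [ 0.5098  0.0762  0.062 ]]
edges 0.20304195714211704 0.1255477732571441 0.12536199611963272
yaw via y -0.05272816384630134
yaw via x -0.05012529171165729
ctr [ 0.56718469 -0.02781171  0.062     ] grip [ 0.46490773 -0.02227843  0.057     ] bar ends [ 0.5626543  -0.14067608  0.05      ] [ 0.56144127 -0.18232897  0.05      ]
grip in side [ 0.46388739 -0.0203157   0.057     ]
yaw grip -0.05404827249394024 0.10242652753689624
proj grip [[315.73354518 260.19118228]]
```

The tin is at about (0.5688, -0.0277) with yaw -0.052, and the estimates from both cameras agree. I'll turn the tool to the tin's yaw and travel over.

>>> {"fn": "drive_tool", "kwargs": {
  "series": [1, 0, 0, 0, 0, 0, -0.155, 1, 0, 0, 0, 0, 0, -0.152, 1, -19, -46, 0, 0, 0, 0, 1, -19, -46, 0, 0, 0, 0, 1, -19, -46, 0, 0, 0, 0, 1, -19, -46, 0, 0, 0, 0, 1, -19, -46, 0, 0, 0, 0, 1, -19, -46, 0, 0, 0, 0, 1, -19, -46, 0, 0, 0, 0, 1, -19, -46, 0, 0, 0, 0, 1, -19, -46, 0, 0, 0, 0, 1, -19, -46, 0, 0, 0, 0],
  "force": 40
}}

```text
t: 1.6
eef_pos: [0.4033, 0.1607, 0.2532]
tool_rot: [-0.0, 0.026, 1.0, 0.0]
contact_force: [1.2, 0.1, -0.8]
gripper_width: 0.999
```

>>> {"fn": "drive_tool", "kwargs": {
  "series": [1, -17, -44, 10, 0, 0, 0, 1, -17, -44, 20, 0, 0, 0, 1, -17, -44, 25, 0, 0, 0, 1, -17, -44, 20, 0, 0, 0, 1, 0, 0, 0, 0, 0, 0, 1, 0, 0, 0, 0, 0, 0]
}}

```text
t: 2.35
eef_pos: [0.4615, -0.0164, 0.1782]
tool_rot: [-0.0, 0.026, 1.0, 0.0]
contact_force: [0.5, 0.0, -0.3]
gripper_width: 1.0
```

```bash
cat >> h.py <<'E'
T=np.array([.5688,-.0277,0]); YW=-.052; RT=R.from_euler('z',YW)
def w(p): return T+RT.apply(np.array(p)/1000.)
def tool(P):  # world TCP target -> tool-frame shift mm from measured pose
    s=bot.get_obs(); q=R.from_quat(np.roll(s['tool_rot'],-1)); return (q.inv().apply(np.array(P)-s['eef_pos'])*1000).round(1)
E
python3 - <<'E'
from h import *
s=bot.get_obs(); print(s['eef_pos'],s['q'],s['tool_rot'])
g=w([-104,0,57]); print(g, tool(g+[0,0,.003]))
E
```

```text
[ 0.461483   -0.01644655  0.17819134] [-0.40812951  0.22998143  0.35503945  2.14254547 -0.11250755  0.78682875
  1.53593023] [-3.61223612e-04  2.64129654e-02  9.99651047e-01  9.68385596e-05]
[ 0.46494058 -0.02229444  0.057     ] [ -3.8  -5.7 118.2]
```

>>> {"fn": "drive_tool", "kwargs": {
  "series": [1, -4, -6, 0, 0, 0, 0, 1, 0, 0, 40, 0, 0, 0, 1, 0, 0, 40, 0, 0, 0, 1, 0, 0, 28, 0, 0, 0, 1, 0, 0, 10, 0, 0, 0, 1, 0, 0, 0, 0, 0, 0]
}}

```text
t: 3.1
eef_pos: [0.4656, -0.0228, 0.0605]
tool_rot: [-0.0, 0.026, 1.0, 0.0]
contact_force: [-0.3, -0.0, 0.9]
gripper_width: 0.997
```

```bash
python3 - <<'E'
from h import *
b=snap('side','s1.png'); a=snap('top','t1.png')
im=np.hstack([cv2.resize(b['pixels'][170:330,200:360],(640,640),interpolation=3)[:560,:400],cv2.resize(a['pixels'][150:290,190:290],(400,560),interpolation=3)])
cv2.imwrite('pics/c1.png',im)
print(tool(w([-104,0,57])+[0,0,.003]),bot.get_obs()['contact_force'])
E
```

```text
[1.4 0.5 1.3] [ 0.82960558 -0.26722701  0.27049462]
```

View pics/c1.png

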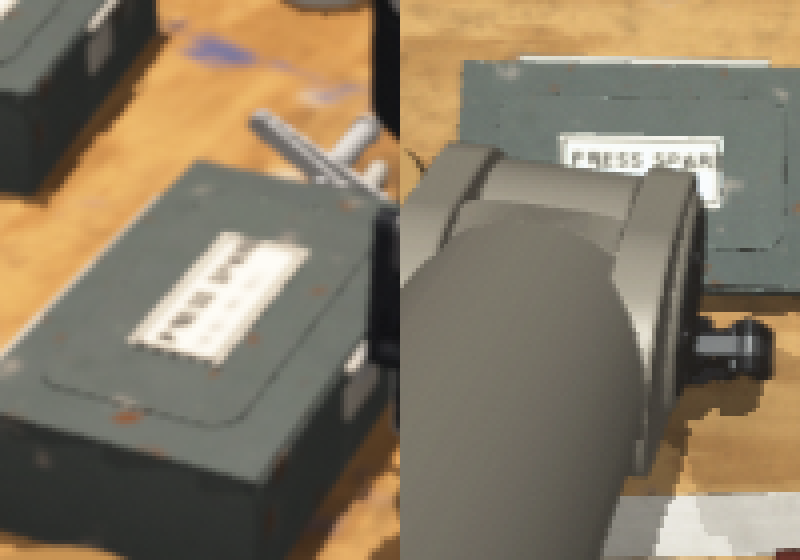

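The arm hides the grip in this crop, but the measured pose is within 2 mm of target, so I'll close on it.

>>> {"fn": "drive_tool", "kwargs": {
  "series": [-1, 0, 0, 1, 0, 0, 0, -1, 0, 0, 0, 0, 0, 0, -1, 0, 0, 0, 0, 0, 0, -1, 0, 0, 0, 0, 0, 0, -1, 0, 0, 0, 0, 0, 0, -1, 0, 0, 0, 0, 0, 0],
  "force": 40
}}

```text
t: 3.95
eef_pos: [0.4659, -0.0206, 0.0602]
tool_rot: [0.0, 0.026, 1.0, 0.002]
contact_force: [-2.2, 8.5, 11.9]
gripper_width: 0.415
```

```bash
python3 - <<'E'
from h import *
s=bot.get_obs(); print(s['gripper_width']*85,s['eef_pos'],s['contact_force'])
# arc: tool-frame increments (tool x = -tin x, tool y = tin y, z down)
th=np.linspace(0,1.40,19); X=64-168*np.cos(th+.006); Z=56+168*np.sin(th+.006)
for a,dx,dz in zip(th[1:],np.diff(X),np.diff(Z)): print(round(a,3),round(-dx,1),round(-dz,1))
E
```

```text
35.30235606988091 [ 0.46586214 -0.02062287  0.06019145] [-2.21001233  8.51130203 11.85284656]
0.078 -0.6 -13.1
0.156 -1.6 -13.0
0.233 -2.6 -12.8
0.311 -3.6 -12.6
0.389 -4.6 -12.2
0.467 -5.5 -11.9
0.544 -6.4 -11.4
0.622 -7.3 -10.9
0.7 -8.1 -10.3
0.778 -8.9 -9.6
0.856 -9.6 -8.9
0.933 -10.2 -8.1
1.011 -10.8 -7.3
1.089 -11.4 -6.4
1.167 -11.8 -5.5
1.244 -12.2 -4.6
1.322 -12.5 -3.6
1.4 -12.8 -2.6
```

Opening is 35 mm, so the grip is held. Next I lift along the arc.

>>> {"fn": "drive_tool", "kwargs": {
  "series": [-1, -0.6, 1.5, -13, 0, 0, 0, -1, -1.6, 0, -13, 0, 0, 0, -1, -2.6, 0, -12.8, 0, 0, 0, -1, -3.6, 0, -12.6, 0, 0, 0, -1, -4.6, 0, -12.2, 0, 0, 0, -1, -5.5, 0, -11.9, 0, 0, 0, -1, 0, 0, 0, 0, 0, 0]
}}

```text
t: 4.82
eef_pos: [0.4845, -0.0215, 0.1359]
tool_rot: [0.001, 0.026, 1.0, 0.001]
contact_force: [1.9, 5.0, -2.0]
gripper_width: 0.414
```

```bash
cat >> h.py <<'E'
def lid():
    s=bot.get_obs(); p=RT.inv().apply(s['eef_pos']-[0,0,.003]-T)*1000
    return np.arctan2(p[2]-56,64-p[0]),np.hypot(p[2]-56,64-p[0]),p[1],s['gripper_width'],s['contact_force'],s['torque']
E
python3 -c "
from h import *
print(lid())
snap('side','s2.png')"
```

```text
(np.float64(0.47772203363716503), np.float64(167.25357922497454), np.float64(1.7813690752092652), 0.4138293858931949, array([ 1.8663184 ,  4.95404992, -2.04862846]), array([ 1.00414328, -0.13700236, -0.04199971]))
```

View pics/s2.png

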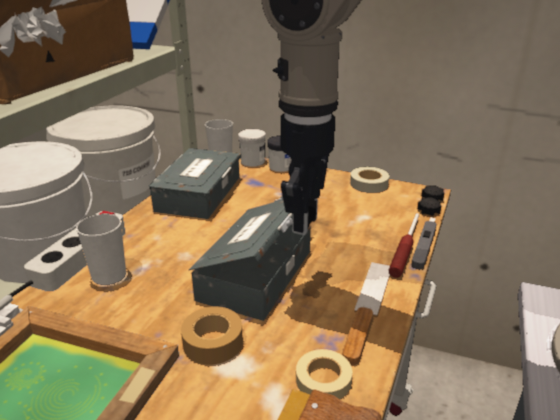

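The lid is rising with the gripper, its front edge now around (295,225). I'll continue up to 1.36.

>>> {"fn": "drive_tool", "kwargs": {
  "series": [-1, -6.4, 1, -11.4, 0, 0, 0, -1, -7.3, 0, -10.9, 0, 0, 0, -1, -8.1, 0, -10.3, 0, 0, 0, -1, -8.9, 0, -9.6, 0, 0, 0, -1, -9.6, 0, -8.9, 0, 0, 0, -1, -10.2, 0, -8.1, 0, 0, 0, -1, -10.8, 0, -7.3, 0, 0, 0, -1, -11.4, 0, -6.4, 0, 0, 0, -1, -11.8, 0, -5.5, 0, 0, 0, -1, -12.2, 0, -4.6, 0, 0, 0, -1, -12.5, 0, -3.6, 0, 0, 0, -1, 0, 0, 0, 0, 0, 0]
}}

```text
t: 6.38
eef_pos: [0.5943, -0.0272, 0.2218]
tool_rot: [0.001, 0.026, 1.0, 0.0]
contact_force: [-0.3, 6.0, -0.8]
gripper_width: 0.415
```

```bash
python3 -c "
from h import *
print(lid())"
```

```text
(np.float64(1.3384045797795552), np.float64(167.25683374812078), np.float64(1.8478274541087059), 0.414862705568448, array([-0.25040944,  6.01509641, -0.79628911]), array([ 1.02562295,  0.38087565, -0.00441806]))
```

>>> {"fn": "drive_tool", "kwargs": {
  "series": [-1, -4, 0, -0.8, 0, 0, 0, -1, 0, 0, 0, 0, 0, 0, 0.5, 0, 0, 0, 0, 0, 0, 0.5, 0, 0, 0, 0, 0, 0, 0.5, 0, 0, 0, 0, 0, 0]
}}

```text
t: 7.0
eef_pos: [0.5974, -0.0285, 0.2226]
tool_rot: [0.001, 0.027, 1.0, -0.0]
contact_force: [-0.7, 0.0, -0.1]
gripper_width: 0.748
```

```bash
python3 -c "
from h import *
print(lid())"
```

```text
(np.float64(1.3575070055899605), np.float64(167.35986728197187), np.float64(0.7346582940010725), 0.7483878078916185, array([-0.73290334,  0.0252087 , -0.05048446]), array([0.00042572, 0.02472765, 0.02918799]))
```

The jaws are open and the force is about zero. I'll go up, sideways to the right, close and tilt.

>>> {"fn": "drive_tool", "kwargs": {
  "series": [0.5, 0, 0, -15, 0, 0, 0, 0.5, 0, 0, -40, 0, 0, 0, 0.5, 0, 0, -35, 0, 0, 0, -1, 20, -40, 0, 0, 0, 0, -1, 20, -45, 0, 0, 0, 0, -1, 20, -45, 0, 0, 0, 0, -1, 0, 0, 0, 0, -0.147, 0, -1, 0, 0, 0, 0, -0.147, 0, -1, 0, 0, 0, 0, -0.146, 0, -1, 0, 0, 0, 0, 0, 0]
}}

```text
t: 8.25
eef_pos: [0.528, -0.1546, 0.3123]
tool_rot: [0.218, 0.027, 0.976, -0.005]
contact_force: [0.1, -0.0, -0.2]
gripper_width: -0.003
```

```bash
python3 - <<'E'
from h import *
a=snap('side','s3.png'); b=snap('top','t3.png')
s=bot.get_obs(); q=R.from_quat(np.roll(s['tool_rot'],-1)); zt=q.apply([0,0,1]); print(s['eef_pos'],s['q'],zt, RT.inv().apply(s['eef_pos']-T)*1000)
L=lambda th,y,z=0:w([64-125*np.cos(th),y,56+125*np.sin(th)])
for n,c in(('side',a),('top',b)): print(n,'bar',proj(c,[w([-17,-112,81]),w([-17,-150,81])]).round(1).tolist(),'grip',proj(c,w([64-168*np.cos(1.366),0,56+168*np.sin(1.366)])).round(1))
cv2.imwrite('pics/c3.png',np.hstack([cv2.resize(a['pixels'][100:300,190:390],(400,400),interpolation=3),cv2.resize(b['pixels'][120:270,210:360],(400,400),interpolation=3)]))
for x,z in((-14,110),(-12,89)):
    print(x,z,tool(w([x,-136,z])-.022*zt))
E
```

```text
[ 0.53091848 -0.15430927  0.31350864] [-0.22667879  0.00636554  0.44176821  2.09628441 -0.12536871  0.60869345
  1.81984868] [ 0.42498461 -0.02217908 -0.90492882] [ -31.24959808 -128.40708573  313.50864424]
side bar [[291.1, 204.5], [298.9, 195.4]] grip [[234.8 149.9]]
top bar [[300.8, 199.7], [318.5, 200.1]] grip [[242.7 159.1]]
-14 110 [ 71.   -7.6 169.5]
-12 89 [ 78.1  -7.6 189.4]
```

View pics/c3.png

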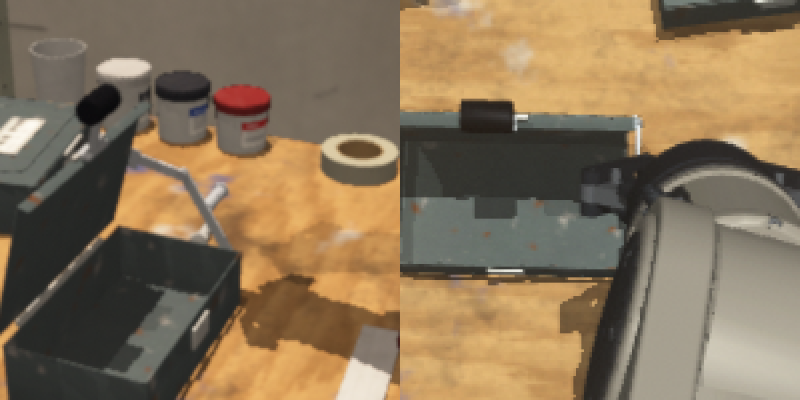

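The left side of this crop shows the lid standing with its grip at (239,152), and the folded stay with its finger bar near (300,195). The bar looks longer than I expected, so I'll check whether the loose bolt lies behind it.

```bash
python3 - <<'E'
from h import *
c=dict(np.load('pics/t0.png.npz'));a=dict(np.load('pics/s3.png.npz'))
for p in((540,180),(620,173)):
    P=onz(c,full(*p),.01); print(P,proj(a,P))
im=cv2.resize(a['pixels'][170:240,250:330],(800,700),interpolation=3)[:600]
for th in (1.36,):
  for P in ([-17,-112,81],[-17,-150,81],[-46,-105,40]):
    u=(proj(a,w(P))[0]-[250,170]+.5)*10; cv2.circle(im,tuple(int(x) for x in u),5,(0,0,255),-1)
cv2.imwrite('pics/c4.png',im)
E
```

```text
[ 0.569525   -0.19769978  0.01      ] [[289.26873177 220.87097756]]
[ 0.57231495 -0.24426619  0.01      ] [[295.55252462 209.6332997 ]]
```

View pics/c4.png

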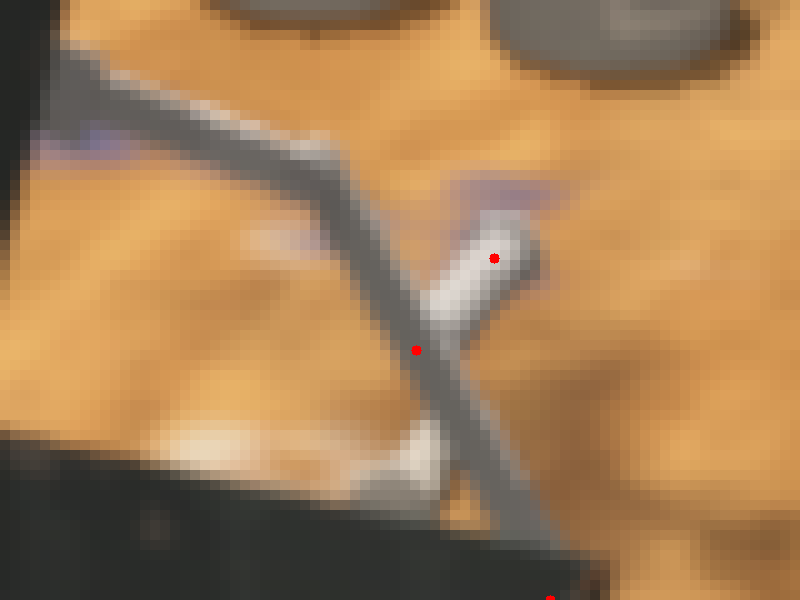

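The loose bolt does lie on the table behind the stay. The finger bar's outer end is at about (510,240) in this crop, 2–3 mm from the predicted spot, so I'll approach as planned.

```bash
cat >> h.py <<'E'
def tipst():
    s=bot.get_obs(); q=R.from_quat(np.roll(s['tool_rot'],-1)); zt=q.apply([0,0,1]); p=RT.inv().apply(s['eef_pos']+.022*zt-T)*1000
    return p.round(1),s['contact_force'].round(1) if hasattr(s['contact_force'],'round') else s['contact_force'],zt
E
python3 -c "
from h import *
p,f,zt=tipst();print(p,f,zt)
print(tool(w([-23.5,-136,97])-.022*zt))"
```

```text
[ -21.9 -128.4  293.6] [ 0.3 -0.8 -0.2] [ 0.42498461 -0.02217908 -0.90492882]
[ 85.1  -7.6 177.2]
```

>>> {"fn": "drive_tool", "kwargs": {
  "series": [-1, 28, -7.5, 20, 0, 0, 0, -1, 30, 0, 40, 0, 0, 0, -1, 27, 0, 40, 0, 0, 0, -1, 0, 0, 40, 0, 0, 0, -1, 0, 0, 25, 0, 0, 0, -1, 0, 0, 12, 0, 0, 0, -1, 0, 0, 0, 0, 0, 0]
}}

```text
t: 9.22
eef_pos: [0.5304, -0.1613, 0.115]
tool_rot: [0.218, 0.025, 0.976, -0.005]
contact_force: [-0.1, -0.4, 0.8]
gripper_width: -0.002
```

```bash
python3 -c "
from h import *
p,f,zt=tipst();print(p,f,zt)
print('to pre',tool(w([-23.5,-136,97])-.022*zt))
a=snap('side','s5.png')
cv2.imwrite('pics/c5.png',cv2.resize(a['pixels'][110:250,220:360],(600,600),interpolation=3))"
```

```text
[ -22.1 -135.3   95.1] [-0.1 -0.4  0.8] [ 0.42444856 -0.0205321  -0.90521923]
to pre [ 0.5 -0.7 -2.3]
```

View pics/c5.png

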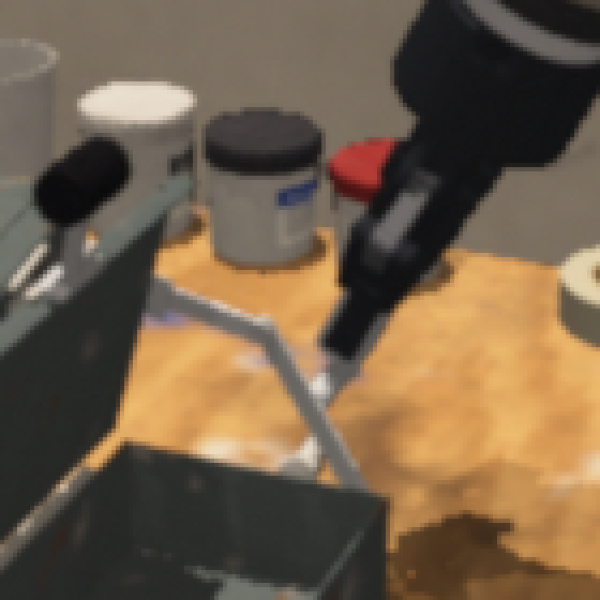

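The fingertips sit just above the bar at about (335,365). Now a slow push.

>>> {"fn": "drive_tool", "kwargs": {
  "series": [-1, 0, 0, 4, 0, 0, 0, -1, -0.5, 0, 3, 0, 0, 0, -1, -0.5, 0, 3, 0, 0, 0, -1, -0.5, 0, 3, 0, 0, 0, -1, -0.5, 0, 3, 0, 0, 0, -1, -0.5, 0, 2, 0, 0, 0, -1, 0, 0, 0, 0, 0, 0]
}}

```text
t: 10.15
eef_pos: [0.5382, -0.1622, 0.1004]
tool_rot: [0.218, 0.026, 0.976, -0.006]
contact_force: [-0.8, -0.2, 0.7]
gripper_width: -0.002
```

```bash
python3 -c "
from h import *
p,f,zt=tipst();print(p,f, p@[.425,0,-.905], p@[.905,0,.425])"
```

```text
[ -14.2 -136.    80.5] [-0.8 -0.2  0.7] -78.8875 21.3615
```

>>> {"fn": "drive_tool", "kwargs": {
  "series": [-1, -0.5, 0, 2, 0, 0, 0, -1, -0.5, 0, 2, 0, 0, 0, -1, -0.5, 0, 2, 0, 0, 0, -1, -0.5, 0, 2, 0, 0, 0, -1, 0, 0, 0, 0, 0, 0]
}}

```text
t: 10.78
eef_pos: [0.5439, -0.1625, 0.0948]
tool_rot: [0.217, 0.026, 0.976, -0.006]
contact_force: [-0.5, 0.1, -0.4]
gripper_width: 0.003
```

```bash
python3 -c "
from h import *
p,f,zt=tipst();print(p,f, p@[.425,0,-.905], p@[.905,0,.425])
a=snap('side','s6.png')
print('locked bar',proj(a,[w([-5,-112,69]),w([-5,-150,69])]),'grip 1.475',proj(a,w([64-168*np.cos(1.481),0,56+168*np.sin(1.481)])))
cv2.imwrite('pics/c6.png',cv2.resize(a['pixels'][110:250,220:360],(600,600),interpolation=3))"
```

```text
[  -8.5 -135.9   74.9] [-0.5  0.1 -0.4] -71.397 24.14
locked bar [[284.84422688 209.17197532]
 [292.7530469  199.93597419]] grip 1.475 [[223.37481623 146.26038424]]
```

View pics/c6.png

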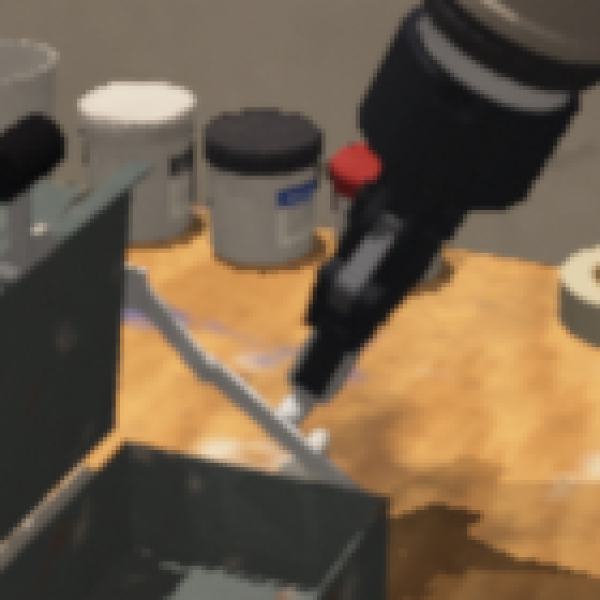

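The stay is nearly straight and the grip has moved to about (226,147). I'll push further to the stop, watching the force.

>>> {"fn": "drive_tool", "kwargs": {
  "series": [-1, -0.5, 0, 1.5, 0, 0, 0, -1, -0.5, 0, 1.5, 0, 0, 0, -1, 0, 0, 0, 0, 0, 0, -1, 0, 0, 0, 0, 0, 0]
}}

```text
t: 11.32
eef_pos: [0.5463, -0.1628, 0.0942]
tool_rot: [0.218, 0.026, 0.976, -0.005]
contact_force: [-8.0, 2.1, 14.4]
gripper_width: 0.001
```

```bash
python3 -c "
from h import *
p,f,zt=tipst();print(p,f, p@[.425,0,-.905], p@[.905,0,.425])"
```

```text
[  -6.1 -136.1   74.3] [-8.   2.1 14.4] -69.834 26.057
```

>>> {"fn": "drive_tool", "kwargs": {
  "series": [-1, 0, 0, 1.5, 0, 0, 0, -1, 0, 0, 0, 0, 0, 0, -1, 0, 0, 0, 0, 0, 0]
}}

```text
t: 11.7
eef_pos: [0.547, -0.1629, 0.0938]
tool_rot: [0.218, 0.026, 0.976, -0.005]
contact_force: [-12.5, 2.5, 22.4]
gripper_width: -0.001
```

```bash
python3 -c "
from h import *
p,f,zt=tipst();print(p,f, p@[.425,0,-.905], p@[.905,0,.425])
a=snap('side','s7.png')
cv2.imwrite('pics/c7.png',cv2.resize(a['pixels'][110:250,220:360],(600,600),interpolation=3))"
```

```text
[  -5.4 -136.1   73.9] [-12.5   2.5  22.4] -69.17450000000001 26.520500000000002
```

View pics/c7.png

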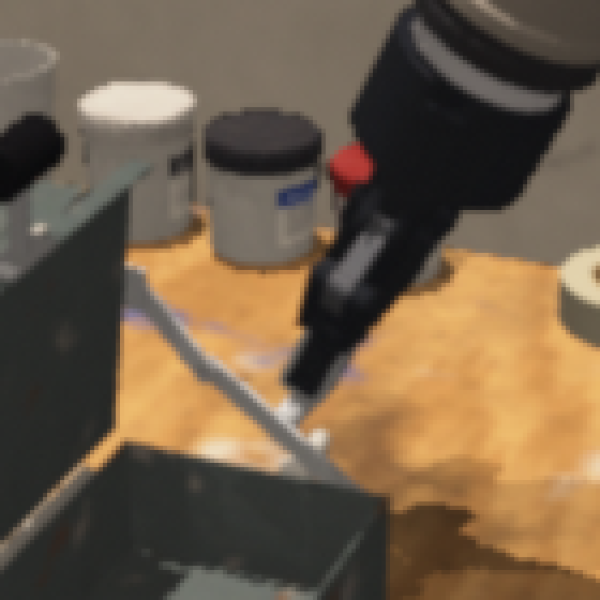

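In c5 the knee was above the straight line. Now it is slightly below, at (205,370), so the stay is past straight, and 25 N meets a hard stop. I'll retract and check.

>>> {"fn": "drive_tool", "kwargs": {
  "series": [-1, 0, 0, -4, 0, 0, 0, -1, 5, 0, -15, 0, 0, 0, -1, 5, 0, -30, 0, 0, 0, -1, 0, -10, -40, 0, 0, 0, -1, 0, -20, -40, 0, 0, 0, -1, 0, -20, -20, 0, 0, 0, -1, 0, 0, 0, 0, 0, 0, -1, 0, 0, 0, 0, 0, 0, -1, 0, 0, 0, 0, 0, 0, -1, 0, 0, 0, 0, 0, 0]
}}

```text
t: 13.0
eef_pos: [0.4722, -0.2086, 0.2223]
tool_rot: [0.216, 0.026, 0.976, -0.005]
contact_force: [0.1, 0.5, -1.0]
gripper_width: 0.002
```

```bash
python3 -c "
from h import *
p,f,zt=tipst();print(p,f)
a=snap('side','s8.png'); b=dict(np.load('pics/s7.png.npz'))
for P in ([-5,-112,69],[-5,-150,69],[64-168*np.cos(1.481),18,56+168*np.sin(1.481)],[64-168*np.cos(1.481),-18,56+168*np.sin(1.481)]): print(((proj(a,w(P))[0]-[205,120]+.5)*5).round())
cv2.imwrite('pics/c8.png',cv2.resize(a['pixels'][120:240,205:325],(600,600),interpolation=3))"
```

```text
[ -77.8 -185.6  202.4] [ 0.1  0.5 -1. ]
[402. 448.]
[441. 402.]
[ 65. 155.]
[123. 113.]
```

View pics/c8.png

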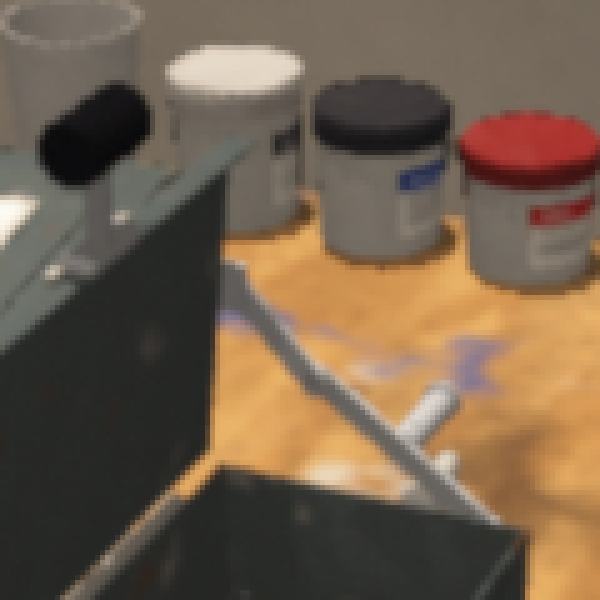

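The stay's knee at (317,383) lies below the line between its ends, so it is past straight. The bar end at (445,395) matches the predicted locked spot (441,402), and the grip matches 1.475 rad. The arm is clear.

```bash
python3 -c "
from h import *
print(bot.get_obs()['t'],bot.hand_in())"
```

```text
the job is handed in; nothing more can be done
13.05 None
```

The tin is open, with its lid standing on the locked stay, and I handed the job in at t = 13.05 s. I raised the lid by its grip to about 1.36 rad and let go. I then pushed the finger bar down with the closed fingertips until it met a hard stop at about 26 N, and moved the arm clear.

- **Stay:** In the last picture the knee is past straight. The finger bar's end is about 1–2 image pixels from where it should be when locked.
- **Lid:** The grip is close to where it should be with the lid at 1.475 rad. I judged both angles from images, since the robot state has no lid or knee readings.
- **Arm:** It touches nothing; the force reading is about 1 N, which is sensor noise.

No check failed. Before the push, the bar sat 2–3 mm from the predicted spot, probably because the lid was slightly below 1.36 rad, and this had no effect. One crop taken before gripping was hidden by the arm, so I confirmed the grasp from the 35 mm jaw opening instead.

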